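Dock the perfume atomiser in its V-groove rest

TASK

Take the steel atomiser from the white tray, lay it in the open part of the wooden rest's V-groove with its nozzle pointing at the hood but still outside it, and let go of it. Then push it along the groove, under the hood, until you feel the nozzle touch the end stop; lean on it lightly for about half a second (a few newtons, never more than 10 N on the stop) and leave it lying there, nozzle against the stop. Do not drop the atomiser and leave the other things where they are.

Things in the scene. Friction and masses are not known exactly. Their poses are not given: they have to be found in the camera images.
- atomiser: Brushed-steel perfume atomiser: a round rod 140 mm long lying level in the tray, centre line 14 mm above the cubby floor, about 90 g. Body 18 mm in diameter, 124 mm long; at its +x end a narrower nozzle, 12 mm in diameter, 16 mm long. Origin: on the centre line at half its total length; x runs along the rod to the nozzle. It rolls on a flat surface.
- nozzle (a point): Centre of the atomiser's flat nozzle end face, 70 mm along +x from its origin.
- tray: Fixed white ceramic tray, 170 mm (x) by 50 mm by 5 mm thick, with two ribs along x, their inner faces 9.5 mm either side of its centre line, their tops 9 mm above the cubby floor; the atomiser starts between them. Origin: centre of the underside.
- rest: Fixed wooden docking rest, 40 mm wide (y). Origin: on the cubby floor below the groove. A 90 degree V-groove runs along x at y = 0 from the open end (x = -62 mm) to the hood (x = 35 mm) and on below it; the flat tops beside it are 25 mm above the floor. A rod lying in it has its centre line 30 mm above the floor, so its upper 14 mm stand proud. Friction coefficient 0.4 to 0.8.
- open_end (a point): Centre line of a docked rod at the rest's open end (rest x = -62 mm, 30 mm above the floor). There is no wall here: the atomiser's tail overhangs by 9 to 33 mm even when fully home, so it can be pushed from behind.
- stop: End stop hidden under the closed wooden hood (rest x = 35 to 90 mm, inside 28 mm wide, top 54 mm above the floor). Origin: centre line of a docked rod at the hood's mouth; x points into the hood. The stop's face, a rubber disc 14 mm across, is clamped 10 to 34 mm in from there, elsewhere each time and unseen: find it by feel. It gives on a spring, 2 N per mm, 6 mm travel; over 10 N harms it.
- organiser: Bystander: pink plastic pill-style organiser, 36 x 210 x 28 mm, seven press-button lids, long side along its y. Origin: centre of the underside.
- earring_stand: Bystander: white ceramic earring stand, 90 mm round foot and post 153 mm tall with two cross bars along its y. Origin: centre of the underside.
- watch_box: Bystander: stainless watch box, 90 x 130 x 57 mm, glass window in its lid. Origin: centre of the underside.
- hair_claw: Bystander: tortoiseshell-acetate hair claw, about 50 x 80 x 50 mm. Origin: centre of the underside.
- comb: Bystander: flat wooden comb, 150 mm along its x, 36 mm wide, 6 mm thick. Origin: centre of the underside.
- scent_bottle: Bystander: amber glass bottle, 48 mm across, 100 mm tall, upright. Origin: centre of the underside.
- cream_jar: Bystander: white jar, 60 mm across, 45 mm tall, upright. Origin: centre of the underside.
There are look-alikes about, which are no part of the job. Of the things like the atomiser, leave any that is pink; of the rest the larger one is meant.

How it is judged (in metres and radians):
On the way, in this order (a step that is already met when the one before it is completed fails the run):
1. the atomiser lies in the groove, let go, nozzle towards the hood and still outside it (y of atomiser in the frame of rest between -0.003 and 0.003 m and z of atomiser in the frame of rest between 0.027 and 0.033 m and angle between the x axis of atomiser and the x axis of rest, either way round below 0.06 rad and x of nozzle in the frame of rest between -0.03 and 0.035 m and x of atomiser in the frame of rest below -0.03 m and contact force between the fingers and atomiser below 0.05 N), for 0.2 s.
2. the nozzle is pressed lightly on the end stop (1 to 10 N) while the atomiser lies in the groove (y of atomiser in the frame of rest between -0.003 and 0.003 m and z of atomiser in the frame of rest between 0.027 and 0.033 m and angle between the x axis of atomiser and the x axis of rest, either way round below 0.06 rad and contact force between atomiser and stop between 1 and 10 N), for 0.25 s.
At the end, for the whole second after the job is handed in: The atomiser lies at rest and released in the groove (centre line within 3 mm of the groove's, within 0.06 rad of its direction), the nozzle under the hood and still touching the end stop (contact force above 0.02 N) (y of atomiser in the frame of rest between -0.003 and 0.003 m and z of atomiser in the frame of rest between 0.027 and 0.033 m and angle between the x axis of atomiser and the x axis of rest, either way round below 0.06 rad and x of nozzle in the frame of stop above 0.006 m and contact force between atomiser and stop above 0.02 N and contact force between the fingers and atomiser below 0.05 N and linear speed of atomiser below 0.01 m/s).
It fails at once if the end stop is pushed with more than 10 N (contact force between atomiser and stop above 10 N).
It fails at once if the atomiser is dropped (free of the fingers while its centre line is more than 20 mm above its place in the groove) (height (world z) of atomiser above 0.05 m and contact force between the fingers and atomiser below 0.01 N).
It fails at once if a bystander is moved by more than 30 mm (distance of any of organiser, earring_stand, watch_box, hair_claw, comb, scent_bottle, cream_jar from where it was at the start of the episode above 0.03 m).
It also fails if it takes over 54 s, if anything falls off the work surface, if the arm or the gripper's body presses on something with over 40 N, if the wrist force passes 120 N, or if a joint passes its speed limit or range.

ROBOT

A 6-joint arm with a two-finger parallel gripper is mounted at the origin on the work surface. World frame = base frame: x ahead of the robot, y to its left, z up, the work surface at z = 0. Lengths are in mm, angles in rad, forces in N, time in s.
With the tool pointing down it reaches from about 325 to 775 mm from the base axis. Payload 9.3 kg.
Tool frame: the origin (TCP) lies on the centre line of the jaws, within the pads' length; the fingertips stand 11 mm ahead of it and the grasp point (between the pads) lies 8 mm behind it; z points along the fingers, y is the line along which they close (so a half turn about z gives the same grasp; the last joint's range is limited). The gripper opens to 85 mm and grips with 20 to 120 N. Pads are 22 mm wide; open, the fingers measure 114 mm over their backs; the gripper's body (76 mm by 85 mm) begins 54 mm behind the grasp point. The pads swing forward as they close: fully open they stand 13 mm farther back than shut.
Start: joints at [-1.41, 0.259, 0.021, 1.334, 0, 1.418], TCP at [169.765, -523.141, 242.279] pointing down, gripper open.
Joint ranges: [-3.04, 3.04], [-0.91, 1.82], [-1.04, 1.36], [-1.92, 1.95], [-1.52, 1.45], [-3.14, 3.14]. Speed limits (rad/s): [2.22, 2.22, 2.79, 3.14, 3.14, 3.14].

INTERFACE

Orientations are given as a 3x3 rotation matrix whose columns are the frame's x, y, z axes.
In Python, from rig import ctrl gives the robot as it stands.
- The arm moves only by the tool step_arm, never from a script. Its argument "deltas" is a list of rows, each a list of 7 numbers: the shift along the tool's x, y, z in cm, then the turn, a rotation vector about the tool's x, y, z in units of 6 degrees (1.0 is 6 degrees), then the opening in per cent of the stroke, from 0 (shut) to 100 (fully open). In form: [[dx, dy, dz, wx, wy, wz, claw], ...]. A call has 1 to 8 rows; each row shifts and turns the commanded pose from where the row before left it, along the tool's axes as they then stand; what a row does not reach is not made up. A row lasts 1/12 s, in which the tool goes at most 41.7 mm and 7.16 degrees, less where a joint would pass 70% of its speed; a pose out of reach is approached as far as the arm can. A call is refused whole if a number of a shift passes 4.17 or a number of a turn 1, either way. A call with a gripper value outside its range is refused whole. The fingers move at their own pace and stop on an object; "newtons" is the grip in N (left out, the last holds). Time passes only in rows, so rows that do not move let the fingers close. It gives the time, the measured TCP pose, the force, the opening and the grip force at its end, in the units of the state.
- ctrl.get_obs(): the state, without advancing time (a new reading comes with each control period).
- ctrl.get_image(name): name is "scene" or "top"; returns a dict with "color" (384x512x3 uint8, red, green, blue), "camera_matrix" (3x3 intrinsics, pixels), "distortion" ([k1, k2, p1, p2, k3] as OpenCV has them; the pictures are not rectified), "rvec" (rotation vector, rad) and "tvec" (3), from world to camera coordinates, as OpenCV has them. Camera axes: x right, y down, z forward; pixel columns grow to the right and rows downward; lengths in mm; the calibration is good to about 2 mm. A picture is of the moment at which its call begins. There is no depth.
- ctrl.hand_in(): hands the job in; it is judged then, once.
The state is a dict: "clock": time; "joint_positions": joint angles; "qvel": joint speeds; "effort": joint torques, N m; "tcp_pos": TCP position; "tool_rot": TCP orientation; "ft_force": force on the tool from outside, world axes, zero at the start; "ft_torque": the same for the moment, N m; "opening": opening from 0.0 (shut) to 1.0 (fully open); "finger_force": force on a finger pad.
Only numpy, scipy, OpenCV 4.12 (cv2) and the standard library are available. Lean on these libraries where they do the work, as an engineer would, in place of code of your own. Each camera call takes 0.05 s, during which the arm holds its last target. There are 200 camera calls.

## Working session

There is one attempt and no reset: what is moved stays moved. The work goes in short steps, Python scripts to look and compute and a tool call to move; the robot and the scene stay as the last step left them, time stands still between calls to the robot, and variables do not carry over. Pictures are saved under pics/ and viewed, at most 10 in all, crops included, and the job is handed in when it is done.

Besides the shell and the picture viewer there is one more tool, called by a JSON object that holds its "api" and its "payload", one argument or row to a line. step_arm: Moves the arm, as the interface text tells. Its arguments: {"type":"object","properties":{"deltas":{"type":"array","items":{"type":"array","items":{"type":"number"}}},"newtons":{"type":"number"}},"required":["deltas"]}

```bash
mkdir -p pics; cat > h.py <<'E'
import numpy as np, cv2, pickle
def grab(ctrl,n,tag):
    im=ctrl.get_image(n); pickle.dump(im,open(f'pics/{tag}.pkl','wb'))
    cv2.imwrite(f'pics/{tag}.png',cv2.resize(im['color'][:,:,::-1],(800,600),interpolation=cv2.INTER_CUBIC)); return im
def ray(im,uv,z):
    "pixels (Nx2, native) -> world points on plane z"
    uv=np.asarray(uv,float).reshape(-1,1,2)
    K=np.array(im['camera_matrix'],float);d=np.array(im['distortion'],float)
    n=cv2.undistortPoints(uv,K,d).reshape(-1,2)
    R=cv2.Rodrigues(np.array(im['rvec'],float))[0];t=np.array(im['tvec'],float).ravel()
    c=-R.T@t; D=np.c_[n,np.ones(len(n))]@R
    return c+D*((z-c[2])/D[:,2])[:,None]
E
python3 - <<'E'
from rig import ctrl
from h import *
for n in('top','scene'):
    im=grab(ctrl,n,n+'0'); R=cv2.Rodrigues(np.array(im['rvec'],float))[0]; print(n,-R.T@np.array(im['tvec']).ravel())
o=ctrl.get_obs(); print(o['clock'],o['tcp_pos'],o['tool_rot'],o['opening'])
E
```

```text
top [4.93587249e+02 1.12020044e+00 1.31684852e+03]
scene [1057.66763449 -443.13609031  878.10389517]
0.1 [ 169.71600082 -522.90824131  241.7070096 ] [[ 9.51178349e-01  3.08641709e-01 -2.09469698e-04]
 [ 3.08641728e-01 -9.51177573e-01  1.22845040e-03]
 [ 1.79908151e-04 -1.23312651e-03 -9.99999224e-01]] 0.9977934214757599
```

View pics/top0.png

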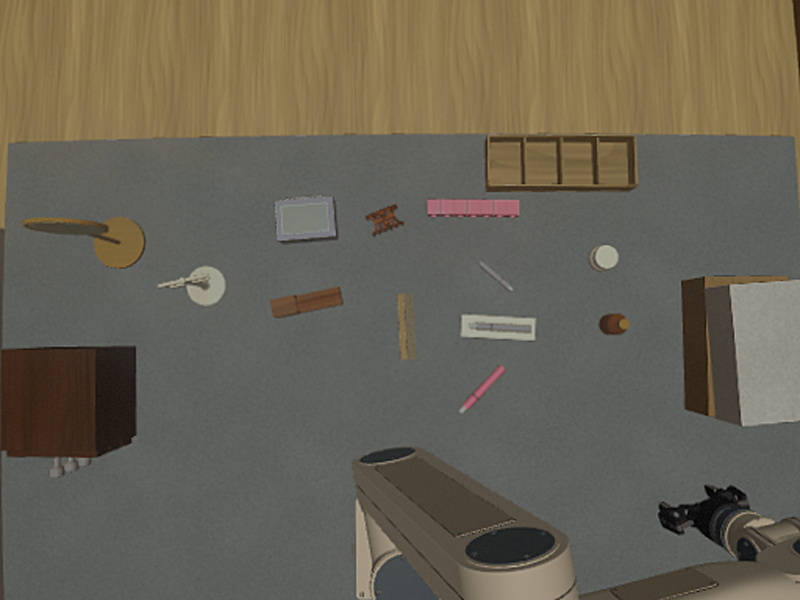

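View pics/scene0.png

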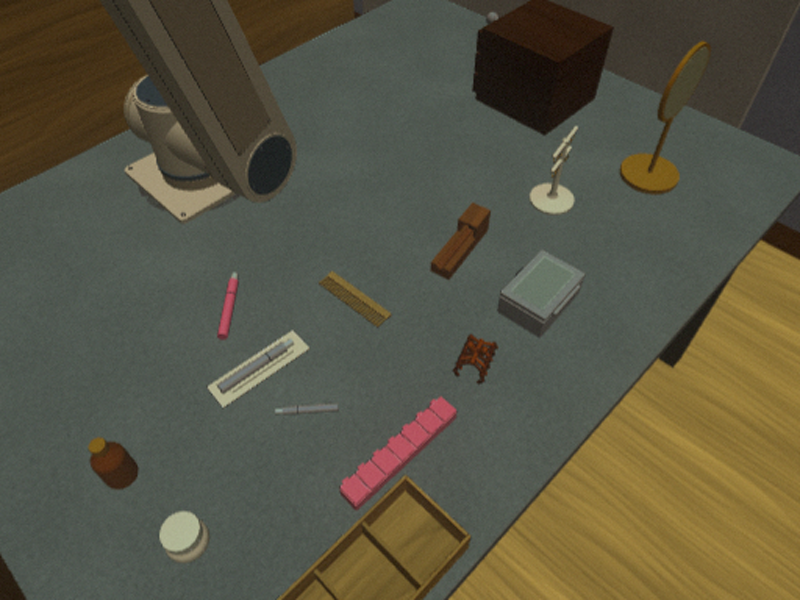

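The top view shows the atomiser in the tray at about (500,327), nozzle to the left. The rest is at (305,302), hood at its left end and open end at (343,297). I'll segment and measure these next.

```bash
python3 - <<'E'
from h import *
im=pickle.load(open('pics/top0.pkl','rb'));c=im['color']
def crop(u0,v0,w,h,s):return cv2.resize(c[v0:v0+h,u0:u0+w,::-1],(w*s,h*s),interpolation=cv2.INTER_CUBIC)
a=crop(165,175,60,36,13);b=crop(288,192,60,36,13)
cv2.imwrite('pics/crop.png',cv2.resize(np.vstack([a,b])[:, :],(500,600)))
hsv=cv2.cvtColor(c,cv2.COLOR_RGB2HSV)
# tray: bright
def rect(mask,box,z,name):
    m=np.zeros(mask.shape,np.uint8);u0,v0,u1,v1=box;m[v0:v1,u0:u1]=mask[v0:v1,u0:u1]*255
    cs,_=cv2.findContours(m,cv2.RETR_EXTERNAL,cv2.CHAIN_APPROX_NONE);k=max(cs,key=cv2.contourArea)
    P=ray(im,k.reshape(-1,2),z)[:,:2].astype(np.float32);r=cv2.minAreaRect(P)
    bp=cv2.boxPoints(r);print(name,r,bp.round(1).tolist());
rect((c.min(2)>150),(290,195,348,222),5,'tray')
rect((hsv[...,1]>95)&(c[...,0]>50),(165,178,225,210),25,'rest z25')
rect((hsv[...,1]>95)&(c[...,0]>50),(196,178,225,210),25,'rest open part z25')
# atomiser: dark in tray
rect((c.max(2)<165)&(c.max(2)>0),(298,203,342,215),14,'atom')
print(c[209,290:348].mean(1).round().astype(int).tolist())
for v in range(202,217): print(v,c[v,298:342].mean(1).round().astype(int).tolist())
E
```

```text
tray ((494.84600830078125, -214.39645385742188), (163.33859252929688, 44.43789291381836), 86.13015747070312) [[467.20001220703125, -294.3999938964844], [511.5, -297.3999938964844], [522.5, -134.39999389648438], [478.20001220703125, -131.39999389648438]]
rest z25 ((555.729248046875, 219.96359252929688), (40.560752868652344, 157.59629821777344), 10.246748924255371) [[521.7999877929688, 293.8999938964844], [549.7999877929688, 138.8000030517578], [589.7000122070312, 146.0], [561.7000122070312, 301.1000061035156]]
rest open part z25 ((562.986572265625, 182.17935180664062), (39.34848403930664, 80.52069091796875), 10.686833381652832) [[536.2000122070312, 218.10000610351562], [551.0999755859375, 139.0], [589.7999877929688, 146.3000030517578], [574.9000244140625, 225.39999389648438]]
atom ((495.013916015625, -216.59115600585938), (146.9068603515625, 24.07635498046875), 85.7296371459961) [[477.5, -288.8999938964844], [501.5, -290.70001220703125], [512.5, -144.1999969482422], [488.5, -142.39999389648438]]
[95, 96, 95, 95, 87, 131, 168, 163, 162, 158, 140, 128, 126, 131, 120, 107, 117, 119, 118,
[... 2824 characters left out ...]
52, 142, 137, 138, 139, 137, 157, 170]
214 [160, 164, 168, 167, 169, 168, 167, 166, 167, 167, 167, 165, 165, 166, 164, 164, 164, 164, 162, 163, 163, 164, 163, 163, 163, 163, 164, 163, 162, 163, 163, 163, 165, 165, 165, 164, 166, 165, 166, 165, 166, 164, 164, 169]
215 [132, 141, 152, 151, 152, 151, 147, 146, 148, 147, 149, 149, 152, 153, 155, 160, 161, 160, 161, 164, 167, 167, 167, 167, 167, 167, 166, 167, 166, 166, 164, 165, 164, 164, 163, 162, 163, 162, 162, 163, 162, 162, 162, 169]
216 [86, 87, 87, 86, 83, 78, 68, 72, 79, 82, 85, 87, 99, 106, 115, 125, 130, 132, 135, 144, 149, 149, 150, 147, 145, 144, 145, 145, 146, 149, 152, 154, 158, 157, 160, 159, 164, 167, 167, 167, 167, 167, 166, 175]
```

View pics/crop.png

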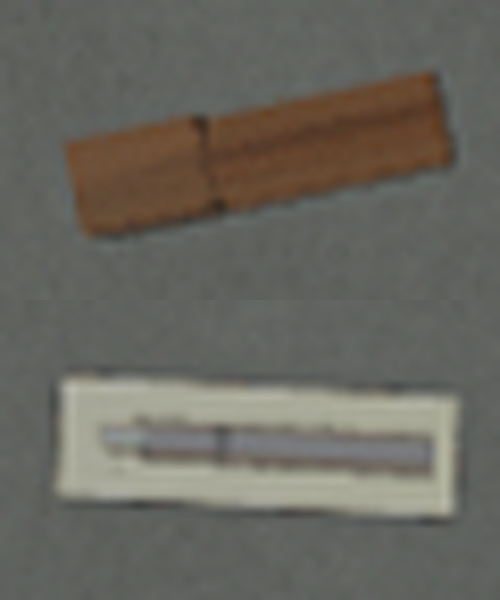

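The crop shows the rest (hood left, groove right) and the atomiser, nozzle left and tail near crop pixel (432,455). I'll refine the lengthwise ends, then plan the approach.

```bash
cat >> h.py <<'E'
def plan(ctrl,goal,yaw,n,down=True):
    "print rows (tool axes, cm, 6deg units) from the measured pose to goal mm / tool-x yaw deg, tool down"
    o=ctrl.get_obs();p=np.array(o['tcp_pos']);R=np.array(o['tool_rot'])
    from scipy.spatial.transform import Rotation as S
    c,s=np.cos(np.radians(yaw)),np.sin(np.radians(yaw)); G=np.array([[c,s,0],[s,-c,0],[0,0,-1]])
    w=S.from_matrix(R.T@G).as_rotvec()/n
    for i in range(n):
        d=R.T@((np.array(goal)-p)/n)/10; print((np.r_[d,np.degrees(w)/6]).round(2).tolist()); R=R@S.from_rotvec(w).as_matrix()
E
python3 - <<'E'
from rig import ctrl
from h import *
im=pickle.load(open('pics/top0.pkl','rb'))
print('tail,nozzle',ray(im,[[339.8,210.3],[299.3,207.9]],14).round(1))
print('mouth',ray(im,[[190.3,194.5]],25).round(1))
plan(ctrl,(492,-256,110),86.1,16)
E
```

```text
tail,nozzle [[ 489.3 -288.6   14. ]
 [ 499.5 -144.7   14. ]]
mouth [[550.7 238.5  25. ]]
[2.43, -0.96, 0.82, -0.0, -0.0, -0.71]
[2.5, -0.78, 0.82, -0.0, -0.0, -0.71]
[2.55, -0.59, 0.82, -0.0, -0.0, -0.71]
[2.58, -0.4, 0.82, -0.0, -0.0, -0.71]
[2.61, -0.21, 0.82, -0.0, -0.0, -0.71]
[2.62, -0.02, 0.82, -0.0, -0.0, -0.71]
[2.61, 0.18, 0.82, -0.0, -0.0, -0.71]
[2.59, 0.37, 0.82, -0.0, -0.0, -0.71]
[2.55, 0.56, 0.82, -0.0, -0.0, -0.71]
[2.51, 0.75, 0.82, -0.0, -0.0, -0.71]
[2.44, 0.93, 0.82, -0.0, -0.0, -0.71]
[2.37, 1.11, 0.82, -0.0, -0.0, -0.71]
[2.28, 1.29, 0.82, -0.0, -0.0, -0.71]
[2.18, 1.45, 0.82, -0.0, -0.0, -0.71]
[2.06, 1.61, 0.82, -0.0, -0.0, -0.71]
[1.94, 1.76, 0.82, -0.0, -0.0, -0.71]
```

{"api": "step_arm", "payload": {
  "deltas": [
    [2.43,-0.96,0.82,0,0,-0.71,45],
    [2.5,-0.78,0.82,0,0,-0.71,45],
    [2.55,-0.59,0.82,0,0,-0.71,45],
    [2.58,-0.4,0.82,0,0,-0.71,45],
    [2.61,-0.21,0.82,0,0,-0.71,45],
    [2.62,-0.02,0.82,0,0,-0.71,45],
    [2.61,0.18,0.82,0,0,-0.71,45],
    [2.59,0.37,0.82,0,0,-0.71,45]
  ],
  "newtons": 50
}}

```text
clock: 0.77
tcp_pos: [331.8, -388.7, 176.1]
tool_rot: [[0.612, 0.791, -0.0], [0.791, -0.612, 0.0], [0.0, -0.0, -1.0]]
ft_force: [0.6, -1.0, 1.0]
opening: 0.45
finger_force: 0.0
```

{"api": "step_arm", "payload": {
  "deltas": [
    [2.55,0.56,0.82,0,0,-0.71,45],
    [2.51,0.75,0.82,0,0,-0.71,45],
    [2.44,0.93,0.82,0,0,-0.71,45],
    [2.37,1.11,0.82,0,0,-0.71,45],
    [2.28,1.29,0.82,0,0,-0.71,45],
    [2.18,1.45,0.82,0,0,-0.71,45],
    [2.06,1.61,0.82,0,0,-0.71,45],
    [1.94,1.76,0.82,0,0,-0.71,45]
  ]
}}

```text
clock: 1.43
tcp_pos: [492.9, -255.0, 110.4]
tool_rot: [[0.064, 0.998, -0.0], [0.998, -0.064, 0.0], [0.0, -0.0, -1.0]]
ft_force: [0.5, 0.5, -1.2]
opening: 0.451
finger_force: 0.0
```

{"api": "step_arm", "payload": {
  "deltas": [
    [0,0,0,0,0,0,45],
    [0,0,0,0,0,0,45],
    [0,0,0,0,0,0,45]
  ]
}}

```text
clock: 1.68
tcp_pos: [491.9, -256.0, 110.9]
tool_rot: [[0.068, 0.998, -0.001], [0.998, -0.068, 0.0], [0.0, -0.001, -1.0]]
ft_force: [-0.6, 0.3, 0.5]
opening: 0.444
finger_force: 0.0
```

```bash
python3 - <<'E'
from rig import ctrl
from h import *
plan(ctrl,(491.9,-256,22),86.1,6)
grab(ctrl,'scene','s1')
E
```

```text
[0.0, 0.0, 1.48, -0.0, -0.0, 0.0]
[0.0, 0.0, 1.48, -0.0, -0.0, 0.0]
[0.0, 0.0, 1.48, -0.0, -0.0, 0.0]
[0.0, 0.0, 1.48, -0.0, -0.0, 0.0]
[0.0, 0.0, 1.48, -0.0, -0.0, 0.0]
[0.0, 0.0, 1.48, -0.0, -0.0, 0.0]
```

{"api": "step_arm", "payload": {
  "deltas": [
    [0,0,1.5,0,0,0,45],
    [0,0,1.5,0,0,0,45],
    [0,0,1.5,0,0,0,45],
    [0,0,1.5,0,0,0,45],
    [0,0,1.5,0,0,0,45],
    [0,0,1.4,0,0,0,45],
    [0,0,0,0,0,0,45],
    [0,0,0,0,0,0,45]
  ]
}}

```text
clock: 2.4
tcp_pos: [491.4, -256.7, 22.2]
tool_rot: [[0.069, 0.998, -0.001], [0.998, -0.069, 0.0], [0.0, -0.001, -1.0]]
ft_force: [0.3, 0.2, 0.5]
opening: 0.451
finger_force: 0.0
```

```bash
python3 - <<'E'
from rig import ctrl
from h import *
im=grab(ctrl,'scene','s2'); grab(ctrl,'top','t2')
c=pickle.load(open('pics/s2.pkl','rb'))['color'][185:275,105:225,::-1]
cv2.imwrite('pics/s2c.png',cv2.resize(c,(720,540),interpolation=cv2.INTER_CUBIC))
E
```

```text
(no output)
```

View pics/s2c.png

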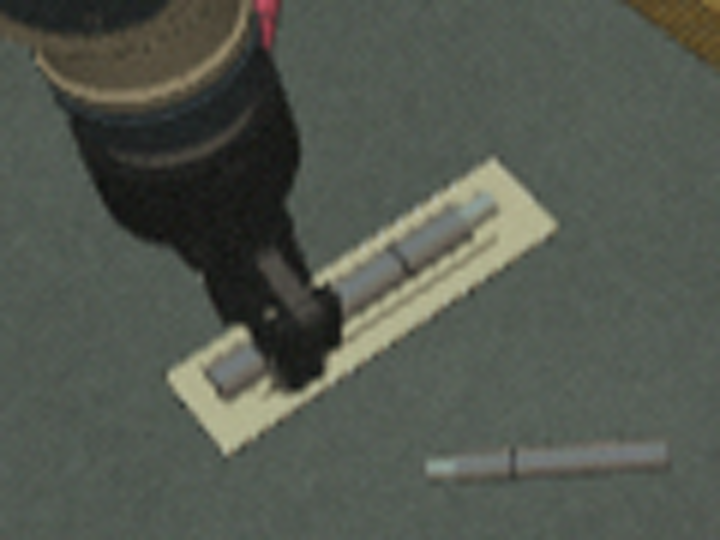

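The fingers straddle the rod near its tail (tail end about (220,385), nozzle about (480,205)). Closing.

{"api": "step_arm", "payload": {
  "deltas": [
    [0,0,0,0,0,0,0],
    [0,0,0,0,0,0,0],
    [0,0,0,0,0,0,0],
    [0,0,0,0,0,0,0],
    [0,0,0,0,0,0,0],
    [0,0,0,0,0,0,0]
  ],
  "newtons": 50
}}

```text
clock: 3.0
tcp_pos: [492.5, -256.6, 23.3]
tool_rot: [[0.067, 0.998, 0.001], [0.998, -0.067, -0.001], [-0.001, 0.001, -1.0]]
ft_force: [-1.3, -0.6, 5.9]
opening: 0.187
finger_force: 48.7
```

{"api": "step_arm", "payload": {
  "deltas": [
    [0,0,-0.5,0,0,0,0],
    [0,0,-0.5,0,0,0,0],
    [0,0,-1,0,0,0,0],
    [0,0,-1,0,0,0,0],
    [0,0,-1,0,0,0,0],
    [0,0,-1,0,0,0,0],
    [0,0,0,0,0,0,0],
    [0,0,0,0,0,0,0]
  ]
}}

```text
clock: 3.67
tcp_pos: [492.5, -256.3, 72.9]
tool_rot: [[0.067, 0.998, 0.001], [0.998, -0.067, -0.001], [-0.001, 0.001, -1.0]]
ft_force: [-0.3, -1.0, -0.9]
opening: 0.179
finger_force: 48.9
```

```bash
python3 - <<'E'
from rig import ctrl
from h import *
im=grab(ctrl,'scene','s3'); imt=grab(ctrl,'top','t3')
a=im['color'][160:270,95:245,::-1];b=imt['color'][185:245,275:357,::-1]
a=cv2.resize(a,(720,528),interpolation=3)
cv2.imwrite('pics/s3c.png',a); o=ctrl.get_obs();print(o['tcp_pos'],o['ft_force'],o['ft_torque'],o['finger_force'],o['opening'])
E
```

```text
[ 491.93885784 -255.96077281   71.84927965] [-0.35367099 -0.57693332 -0.41893758] [-0.02134364 -0.00746366 -0.02070097] 48.94260585308075 0.1782659024649076
```

View pics/s3c.png

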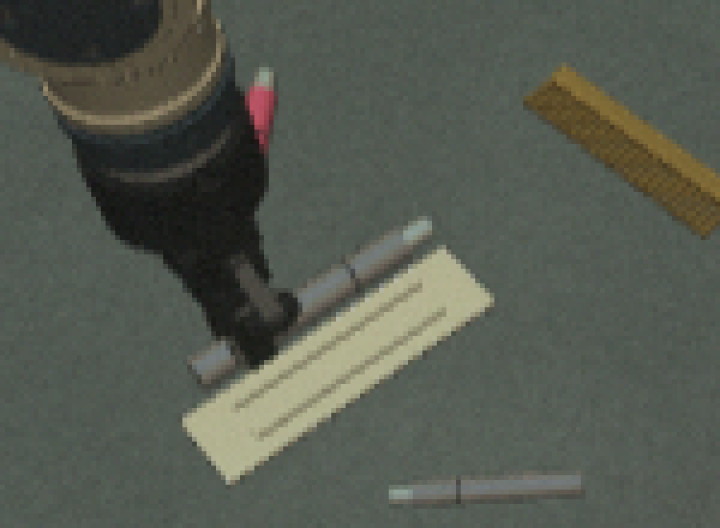

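Held level, tray empty. Next, carry it over to the rest.

```bash
python3 - <<'E'
from rig import ctrl
from h import *
plan(ctrl,(574.6,122.9,85),100.5,16)
E
```

```text
[2.4, 0.36, -0.08, -0.0, -0.0, -0.15]
[2.39, 0.39, -0.08, -0.0, -0.0, -0.15]
[2.38, 0.43, -0.08, -0.0, -0.0, -0.15]
[2.38, 0.47, -0.08, -0.0, -0.0, -0.15]
[2.37, 0.51, -0.08, -0.0, -0.0, -0.15]
[2.36, 0.54, -0.08, -0.0, -0.0, -0.15]
[2.35, 0.58, -0.08, -0.0, -0.0, -0.15]
[2.34, 0.62, -0.08, -0.0, -0.0, -0.15]
[2.33, 0.65, -0.08, -0.0, -0.0, -0.15]
[2.32, 0.69, -0.08, -0.0, -0.0, -0.15]
[2.31, 0.73, -0.08, -0.0, -0.0, -0.15]
[2.3, 0.76, -0.08, -0.0, -0.0, -0.15]
[2.29, 0.8, -0.08, -0.0, -0.0, -0.15]
[2.28, 0.83, -0.08, -0.0, -0.0, -0.15]
[2.26, 0.87, -0.08, -0.0, -0.0, -0.15]
[2.25, 0.9, -0.08, -0.0, -0.0, -0.15]
```

{"api": "step_arm", "payload": {
  "deltas": [
    [1.2,0.18,-0.3,0,0,-0.15,0],
    [2.4,0.36,-0.3,0,0,-0.15,0],
    [2.39,0.42,-0.3,0,0,-0.15,0],
    [2.38,0.46,-0.2,0,0,-0.15,0],
    [2.37,0.5,0,0,0,-0.15,0],
    [2.36,0.53,0,0,0,-0.15,0],
    [2.35,0.57,0,0,0,-0.15,0],
    [2.34,0.61,0,0,0,-0.15,0]
  ]
}}

```text
clock: 4.43
tcp_pos: [529.7, -76.5, 82.7]
tool_rot: [[-0.06, 0.998, -0.001], [0.998, 0.06, 0.0], [0.001, -0.001, -1.0]]
ft_force: [-0.5, -1.1, -0.8]
opening: 0.181
finger_force: 48.9
```

{"api": "step_arm", "payload": {
  "deltas": [
    [2.33,0.65,0,0,0,-0.15,0],
    [2.32,0.69,0,0,0,-0.15,0],
    [2.31,0.73,0,0,0,-0.15,0],
    [2.3,0.76,0,0,0,-0.15,0],
    [2.29,0.8,0,0,0,-0.15,0],
    [2.28,0.83,0,0,0,-0.15,0],
    [2.26,0.87,0,0,0,-0.15,0],
    [2,0.8,0,0,0,-0.15,0]
  ]
}}

```text
clock: 5.1
tcp_pos: [570.2, 110.5, 82.6]
tool_rot: [[-0.185, 0.983, -0.001], [0.983, 0.185, 0.0], [0.0, -0.001, -1.0]]
ft_force: [0.1, -0.1, -0.8]
opening: 0.184
finger_force: 49.0
```

{"api": "step_arm", "payload": {
  "deltas": [
    [0.8,0.3,0,0,0,0,0],
    [0.5,0.2,0,0,0,0,0],
    [0,0,0,0,0,0,0],
    [0,0,0,0,0,0,0],
    [0,0,0,0,0,0,0]
  ]
}}

```text
clock: 5.52
tcp_pos: [573.0, 121.2, 83.0]
tool_rot: [[-0.182, 0.983, -0.0], [0.983, 0.182, -0.0], [-0.0, -0.0, -1.0]]
ft_force: [0.8, 0.1, -1.1]
opening: 0.186
finger_force: 49.0
```

```bash
python3 - <<'E'
from rig import ctrl
from h import *
s=grab(ctrl,'scene','s4'); t=grab(ctrl,'top','t4')
a=cv2.resize(s['color'][110:200,240:340,::-1],(600,540),interpolation=3)
b=cv2.resize(t['color'][165:225,160:230,::-1],(630,540),interpolation=3)
cv2.imwrite('pics/s4c.png',cv2.resize(np.hstack([a,b]),(800,350)))
o=ctrl.get_obs();print(o['tcp_pos'])
plan(ctrl,(574.6,122.9,60),100.5,3)
E
```

```text
[573.10105885 121.12343926  83.10986603]
[0.05, 0.06, 0.77, -0.0, 0.0, -0.0]
[0.05, 0.06, 0.77, -0.0, 0.0, -0.0]
[0.05, 0.06, 0.77, -0.0, 0.0, -0.0]
```

View pics/s4c.png

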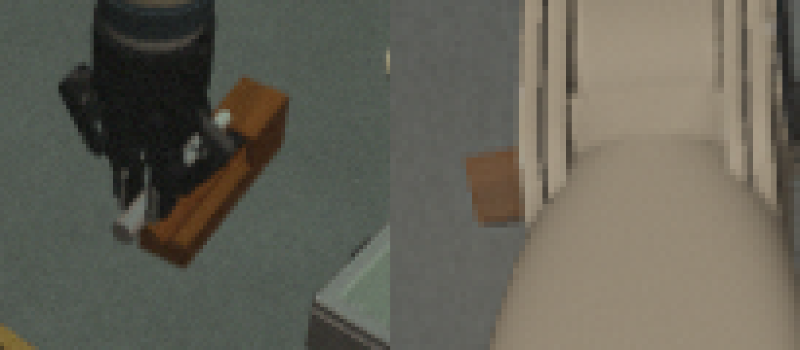

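The scene view shows the rod roughly over the groove: nozzle near (224,112), tail near (122,232). I'll cross-check the groove line from the unobstructed first scene picture.

```bash
python3 - <<'E'
from h import *
s=pickle.load(open('pics/s0.pkl' if 0 else 'pics/scene0.pkl','rb'))
a=cv2.resize(s['color'][125:181,270:320,::-1],(500,560),interpolation=3)
cv2.imwrite('pics/r0.png',a)
print('noz,tail',ray(s,[[297.4,138.8],[271.3,169.6]],74).round(1).tolist())
E
```

```text
noz,tail [[554.4, 231.7, 74.0], [581.5, 93.3, 74.0]]
```

View pics/r0.png

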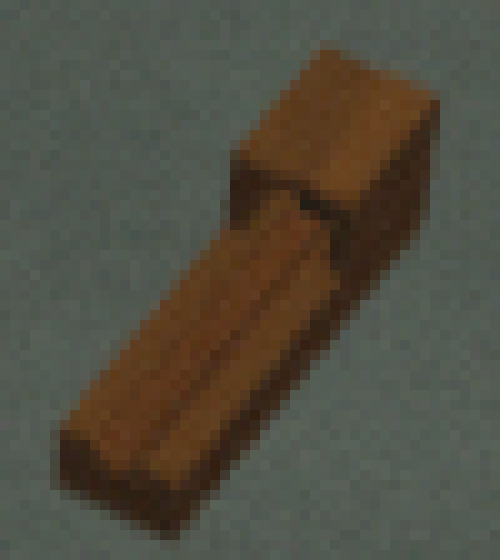

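```bash
python3 - <<'E'
from h import *
s=pickle.load(open('pics/scene0.pkl','rb'))
print('open L,R; side L,R at mouth',ray(s,[[275.7,167.5],[288,172.7],[292.3,147],[303,153.5]],25).round(1).tolist())
print('hood top corners',ray(s,[[293,140],[304.3,145.7],[302.3,129.5],[313.3,134.5]],54).round(1).tolist())
E
```

```text
open L,R; side L,R at mouth [[556.0, 140.6, 25.0], [594.3, 150.3, 25.0], [535.7, 235.6, 25.0], [576.0, 237.3, 25.0]]
hood top corners [[535.9, 235.7, 54.0], [574.8, 240.6, 54.0], [526.3, 288.9, 54.0], [563.7, 295.0, 54.0]]
```

{"api": "step_arm", "payload": {
  "deltas": [
    [-0.1,0.3,0.8,0,0,-0.06,0],
    [0,0,1,0,0,0,0],
    [0,0,1,0,0,0,0],
    [0,0,0.7,0,0,0,0],
    [0,0,0,0,0,0,0],
    [0,0,0,0,0,0,0]
  ]
}}

```text
clock: 6.12
tcp_pos: [575.8, 121.6, 47.2]
tool_rot: [[-0.189, 0.982, -0.002], [0.982, 0.189, -0.0], [0.0, -0.002, -1.0]]
ft_force: [-0.3, 0.4, -0.8]
opening: 0.181
finger_force: 49.0
```

```bash
python3 - <<'E'
from rig import ctrl
from h import *
s=grab(ctrl,'scene','s5')
cv2.imwrite('pics/s5c.png',cv2.resize(s['color'][110:200,240:340,::-1],(600,540),interpolation=3))
plan(ctrl,(576.2,120.6,41),100.8,1)
E
```

```text
[-0.1, -0.02, 0.68, -0.01, -0.0, 0.02]
```

View pics/s5c.png

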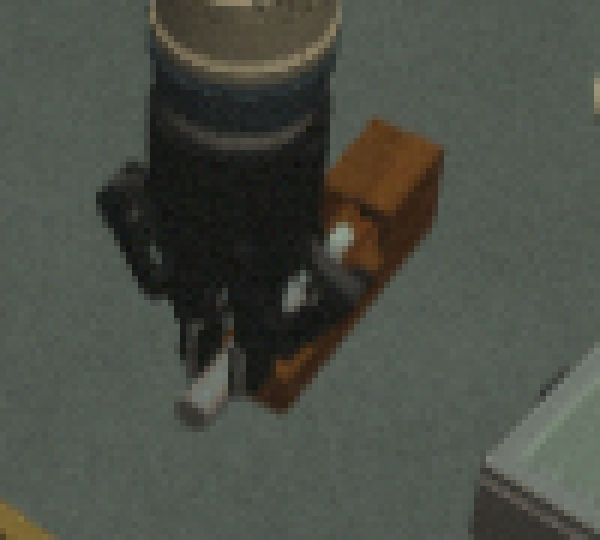

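The nozzle at (340,240) lines up with the groove just outside the mouth, and the tail is at (195,410). Lowering.

{"api": "step_arm", "payload": {
  "deltas": [
    [-0.1,0,0.2,0,0,0,0],
    [0,0,0.2,0,0,0,0],
    [0,0,0.1,0,0,0,0],
    [0,0,0,0,0,0,0]
  ]
}}

```text
clock: 6.5
tcp_pos: [576.5, 120.6, 43.0]
tool_rot: [[-0.189, 0.982, 0.0], [0.982, 0.189, 0.0], [0.0, 0.0, -1.0]]
ft_force: [-0.1, 0.5, -1.3]
opening: 0.187
finger_force: 49.0
```

{"api": "step_arm", "payload": {
  "deltas": [
    [0,0,0.1,0,0,0,0],
    [0,0,0.1,0,0,0,0],
    [0,0,0,0,0,0,0]
  ]
}}

```text
clock: 6.75
tcp_pos: [576.5, 120.6, 41.0]
tool_rot: [[-0.189, 0.982, -0.0], [0.982, 0.189, -0.0], [-0.0, -0.0, -1.0]]
ft_force: [-0.5, 0.1, -0.4]
opening: 0.18
finger_force: 49.0
```

{"api": "step_arm", "payload": {
  "deltas": [
    [0,0,0.1,0,0,0,0],
    [0,0,0,0,0,0,0],
    [0,0,0,0,0,0,0]
  ]
}}

```text
clock: 7.0
tcp_pos: [576.5, 120.6, 40.1]
tool_rot: [[-0.189, 0.982, -0.0], [0.982, 0.189, 0.0], [0.0, -0.0, -1.0]]
ft_force: [-1.2, -0.7, -0.2]
opening: 0.182
finger_force: 49.0
```

{"api": "step_arm", "payload": {
  "deltas": [
    [0,0,0.05,0,0,0,0],
    [0,0,0.05,0,0,0,0],
    [0,0,0,0,0,0,0]
  ]
}}

```text
clock: 7.25
tcp_pos: [576.5, 120.6, 39.1]
tool_rot: [[-0.189, 0.982, 0.0], [0.982, 0.189, 0.0], [-0.0, 0.0, -1.0]]
ft_force: [-1.3, -0.7, 0.5]
opening: 0.182
finger_force: 49.0
```

{"api": "step_arm", "payload": {
  "deltas": [
    [0,0,0.1,0,0,0,0],
    [0,0,0,0,0,0,0],
    [0,0,0,0,0,0,0]
  ]
}}

```text
clock: 7.5
tcp_pos: [576.6, 120.6, 38.6]
tool_rot: [[-0.189, 0.982, 0.001], [0.982, 0.189, -0.0], [-0.0, 0.001, -1.0]]
ft_force: [-2.2, -1.5, 5.7]
opening: 0.183
finger_force: 49.5
```

{"api": "step_arm", "payload": {
  "deltas": [
    [0,0,0.1,0,0,0,0],
    [0,0,0,0,0,0,0],
    [0,0,0,0,0,0,0]
  ]
}}

```text
clock: 7.75
tcp_pos: [576.7, 120.5, 38.0]
tool_rot: [[-0.189, 0.982, 0.001], [0.982, 0.189, -0.0], [-0.0, 0.001, -1.0]]
ft_force: [-2.3, -2.3, 9.9]
opening: 0.182
finger_force: 50.0
```

The rod is seated: 10 N up and little side force. I'll ease off and open.

{"api": "step_arm", "payload": {
  "deltas": [
    [0,0,-0.08,0,0,0,0],
    [0,0,0,0,0,0,10],
    [0,0,0,0,0,0,24],
    [0,0,0,0,0,0,30],
    [0,0,0,0,0,0,45],
    [0,0,0,0,0,0,45],
    [0,0,0,0,0,0,45],
    [0,0,0,0,0,0,45]
  ],
  "newtons": 20
}}

```text
clock: 8.42
tcp_pos: [576.5, 120.6, 37.7]
tool_rot: [[-0.189, 0.982, -0.0], [0.982, 0.189, 0.0], [0.0, -0.0, -1.0]]
ft_force: [0.5, -0.4, -0.9]
opening: 0.449
finger_force: 0.0
```

{"api": "step_arm", "payload": {
  "deltas": [
    [0,0,-1,0,0,0,45],
    [0,0,-2,0,0,0,45],
    [0,0,-2,0,0,0,45],
    [-2,0,-1,0,0,0,45],
    [-3,0,0,0,0,0,0],
    [-2,0,0,0,0,0,0],
    [0,0,0,0,0,0,0],
    [0,0,0,0,0,0,0]
  ]
}}

```text
clock: 9.08
tcp_pos: [589.9, 51.0, 98.5]
tool_rot: [[-0.187, 0.982, 0.0], [0.982, 0.187, 0.0], [-0.0, 0.0, -1.0]]
ft_force: [0.2, 0.6, 0.0]
opening: 0.006
finger_force: 0.0
```

```bash
python3 - <<'E'
from rig import ctrl
from h import *
s=grab(ctrl,'scene','s6'); t=grab(ctrl,'top','t6')
a=cv2.resize(s['color'][110:200,240:340,::-1],(600,540),interpolation=3)
b=cv2.resize(t['color'][165:230,165:235,::-1],(582,540),interpolation=3)
cv2.imwrite('pics/s6c.png',cv2.resize(np.hstack([a,b]),(800,366)))
plan(ctrl,(586.5,73,32),100.8,4)
E
```

```text
[0.52, 0.02, 1.66, 0.0, -0.0, 0.0]
[0.52, 0.02, 1.65, 0.0, -0.0, 0.0]
[0.52, 0.02, 1.65, 0.0, -0.0, 0.0]
[0.52, 0.02, 1.65, 0.0, -0.0, 0.0]
```

View pics/s6c.png

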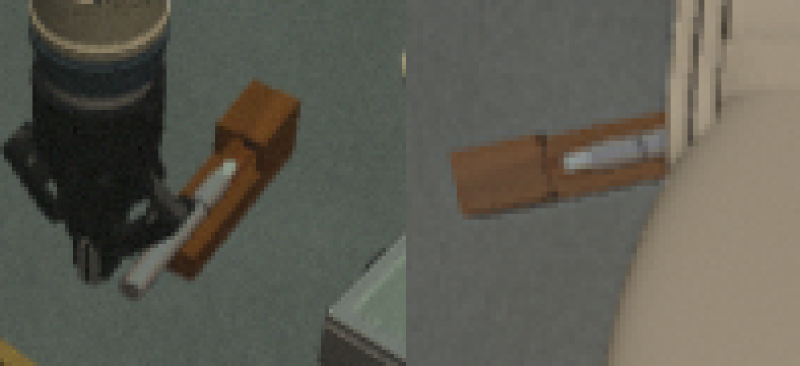

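The rod lies in the groove with its nozzle about 10 mm outside the mouth (top crop (565,160) against (548,165)). I'll go down behind the tail with the fingers shut.

{"api": "step_arm", "payload": {
  "deltas": [
    [0,0,2,0,0,0,0],
    [0,-0.05,2,0,0,0,0],
    [0,0,2,0,0,0,0],
    [0,0,0.6,0,0,0,0],
    [0.5,0,0,0,0,0,0],
    [0.5,0,0,0,0,0,0],
    [0,0,0,0,0,0,0],
    [0,0,0,0,0,0,0]
  ]
}}

```text
clock: 9.85
tcp_pos: [587.9, 62.3, 33.1]
tool_rot: [[-0.19, 0.982, 0.002], [0.982, 0.19, -0.0], [-0.0, 0.002, -1.0]]
ft_force: [0.0, 0.1, 1.1]
opening: -0.002
finger_force: 0.0
```

{"api": "step_arm", "payload": {
  "deltas": [
    [0.3,0,0,0,0,0,0],
    [0.3,0,0,0,0,0,0],
    [0.3,0,0,0,0,0,0],
    [0.3,0,0,0,0,0,0],
    [0.3,0,0,0,0,0,0],
    [0.2,0,0,0,0,0,0],
    [0,0,0,0,0,0,0],
    [0,0,0,0,0,0,0]
  ]
}}

```text
clock: 10.52
tcp_pos: [584.1, 78.4, 31.9]
tool_rot: [[-0.189, 0.982, -0.0], [0.982, 0.189, -0.0], [-0.0, -0.0, -1.0]]
ft_force: [0.5, 0.2, 0.2]
opening: 0.001
finger_force: 0.0
```

{"api": "step_arm", "payload": {
  "deltas": [
    [0.2,0,0,0,0,0,0],
    [0.2,0,0,0,0,0,0],
    [0.2,0,0,0,0,0,0],
    [0.2,0,0,0,0,0,0],
    [0.2,0,0,0,0,0,0],
    [0.1,0,0,0,0,0,0]
  ]
}}

```text
clock: 11.02
tcp_pos: [582.0, 89.4, 31.9]
tool_rot: [[-0.189, 0.982, -0.0], [0.982, 0.189, -0.0], [-0.0, -0.0, -1.0]]
ft_force: [0.8, 0.1, 0.1]
opening: -0.001
finger_force: 0.4
```

{"api": "step_arm", "payload": {
  "deltas": [
    [0.1,0,0,0,0,0,0],
    [0.1,0,0,0,0,0,0],
    [0.1,0,0,0,0,0,0],
    [0.1,0,0,0,0,0,0]
  ]
}}

```text
clock: 11.35
tcp_pos: [581.3, 93.1, 31.9]
tool_rot: [[-0.189, 0.982, 0.0], [0.982, 0.189, -0.0], [-0.0, -0.0, -1.0]]
ft_force: [-0.0, -1.5, -0.6]
opening: 0.002
finger_force: 0.4
```

Contact with the tail; the sliding force is about 1 N. Now feeling forward in small steps.

{"api": "step_arm", "payload": {
  "deltas": [
    [0.1,0,0,0,0,0,0],
    [0.1,0,0,0,0,0,0],
    [0.05,0,0,0,0,0,0],
    [0,0,0,0,0,0,0]
  ]
}}

```text
clock: 11.68
tcp_pos: [580.8, 95.6, 31.9]
tool_rot: [[-0.189, 0.982, -0.0], [0.982, 0.189, 0.0], [0.0, -0.0, -1.0]]
ft_force: [-0.3, -0.5, -0.5]
opening: 0.003
finger_force: 0.1
```

{"api": "step_arm", "payload": {
  "deltas": [
    [0.1,0,0,0,0,0,0],
    [0.1,0,0,0,0,0,0],
    [0.05,0,0,0,0,0,0]
  ]
}}

```text
clock: 11.93
tcp_pos: [580.3, 98.0, 31.9]
tool_rot: [[-0.189, 0.982, -0.0], [0.982, 0.189, -0.0], [-0.0, -0.0, -1.0]]
ft_force: [-1.2, -1.3, 0.3]
opening: -0.002
finger_force: 0.5
```

{"api": "step_arm", "payload": {
  "deltas": [
    [0.1,0,0,0,0,0,0],
    [0.1,0,0,0,0,0,0],
    [0.05,0,0,0,0,0,0]
  ]
}}

```text
clock: 12.18
tcp_pos: [579.8, 100.5, 31.9]
tool_rot: [[-0.189, 0.982, -0.0], [0.982, 0.189, -0.0], [0.0, -0.0, -1.0]]
ft_force: [-0.4, -1.8, 0.1]
opening: -0.001
finger_force: 0.5
```

{"api": "step_arm", "payload": {
  "deltas": [
    [0.1,0,0,0,0,0,0],
    [0.1,0,0,0,0,0,0]
  ]
}}

```text
clock: 12.35
tcp_pos: [579.5, 102.4, 31.9]
tool_rot: [[-0.189, 0.982, -0.0], [0.982, 0.189, -0.0], [-0.0, -0.0, -1.0]]
ft_force: [-0.4, -1.2, 0.0]
opening: 0.001
finger_force: 0.5
```

{"api": "step_arm", "payload": {
  "deltas": [
    [0.1,0,0,0,0,0,0],
    [0.1,0,0,0,0,0,0],
    [0.05,0,0,0,0,0,0]
  ]
}}

```text
clock: 12.6
tcp_pos: [579.0, 105.0, 31.9]
tool_rot: [[-0.189, 0.982, -0.0], [0.982, 0.189, 0.0], [0.0, -0.0, -1.0]]
ft_force: [1.0, -0.6, 0.2]
opening: 0.002
finger_force: 0.6
```

{"api": "step_arm", "payload": {
  "deltas": [
    [0.1,0,0,0,0,0,0],
    [0.1,0,0,0,0,0,0],
    [0.05,0,0,0,0,0,0]
  ]
}}

```text
clock: 12.85
tcp_pos: [578.5, 107.4, 31.9]
tool_rot: [[-0.189, 0.982, 0.0], [0.982, 0.189, 0.0], [0.0, 0.0, -1.0]]
ft_force: [-1.4, -1.4, 0.5]
opening: -0.004
finger_force: 0.5
```

{"api": "step_arm", "payload": {
  "deltas": [
    [0.1,0,0,0,0,0,0],
    [0.1,0,0,0,0,0,0],
    [0.05,0,0,0,0,0,0]
  ]
}}

```text
clock: 13.1
tcp_pos: [578.1, 109.8, 31.9]
tool_rot: [[-0.189, 0.982, 0.0], [0.982, 0.189, -0.0], [-0.0, 0.0, -1.0]]
ft_force: [0.6, -2.5, -0.6]
opening: -0.0
finger_force: 1.1
```

{"api": "step_arm", "payload": {
  "deltas": [
    [0.1,0,0,0,0,0,0],
    [0,0,0,0,0,0,0]
  ]
}}

```text
clock: 13.27
tcp_pos: [577.9, 110.6, 31.9]
tool_rot: [[-0.189, 0.982, 0.0], [0.982, 0.189, -0.001], [-0.001, -0.0, -1.0]]
ft_force: [0.4, -2.5, 0.6]
opening: 0.002
finger_force: 1.4
```

{"api": "step_arm", "payload": {
  "deltas": [
    [0.1,0,0,0,0,0,0],
    [0,0,0,0,0,0,0]
  ]
}}

```text
clock: 13.43
tcp_pos: [577.8, 111.4, 31.9]
tool_rot: [[-0.189, 0.982, 0.0], [0.982, 0.189, -0.001], [-0.001, 0.0, -1.0]]
ft_force: [-0.5, -3.4, 1.3]
opening: -0.001
finger_force: 2.3
```

The force is rising steadily, so this is the stop. One more small lean, then hold.

{"api": "step_arm", "payload": {
  "deltas": [
    [0.06,0,0,0,0,0,0],
    [0,0,0,0,0,0,0],
    [0,0,0,0,0,0,0]
  ]
}}

```text
clock: 13.68
tcp_pos: [577.7, 111.8, 31.9]
tool_rot: [[-0.189, 0.982, 0.0], [0.982, 0.189, -0.001], [-0.001, -0.0, -1.0]]
ft_force: [0.2, -5.7, 1.1]
opening: -0.0
finger_force: 2.8
```

{"api": "step_arm", "payload": {
  "deltas": [
    [0,0,0,0,0,0,0],
    [0,0,0,0,0,0,0],
    [0,0,0,0,0,0,0],
    [0,0,0,0,0,0,0],
    [0,0,0,0,0,0,0]
  ]
}}

```text
clock: 14.1
tcp_pos: [577.7, 111.8, 31.9]
tool_rot: [[-0.189, 0.982, 0.0], [0.982, 0.189, -0.001], [-0.001, -0.0, -1.0]]
ft_force: [0.6, -6.4, 0.7]
opening: 0.001
finger_force: 2.7
```

{"api": "step_arm", "payload": {
  "deltas": [
    [-0.04,0,0,0,0,0,0],
    [-0.04,0,0,0,0,0,0],
    [-0.04,0,0,0,0,0,0],
    [-0.04,0,0,0,0,0,0],
    [-0.04,0,0,0,0,0,0],
    [-0.04,0,0,0,0,0,0],
    [-0.04,0,0,0,0,0,0],
    [-0.04,0,0,0,0,0,0]
  ]
}}

```text
clock: 14.77
tcp_pos: [578.3, 109.4, 31.9]
tool_rot: [[-0.189, 0.982, 0.0], [0.982, 0.189, 0.001], [0.0, 0.0, -1.0]]
ft_force: [0.1, 0.4, 0.5]
opening: -0.002
finger_force: 0.0
```

{"api": "step_arm", "payload": {
  "deltas": [
    [-0.1,0,0,0,0,0,0],
    [-0.3,0,0,0,0,0,0],
    [-1,0,0,0,0,0,0],
    [-2,0,0,0,0,0,0],
    [-2,0,-3,0,0,0,0],
    [0,0,-3,0,0,0,0],
    [0,0,0,0,0,0,0],
    [0,0,0,0,0,0,0]
  ]
}}

```text
clock: 15.43
tcp_pos: [589.6, 55.1, 93.6]
tool_rot: [[-0.188, 0.982, 0.004], [0.982, 0.188, -0.0], [-0.001, 0.004, -1.0]]
ft_force: [-0.4, 0.4, -1.1]
opening: 0.003
finger_force: 0.0
```

```bash
python3 - <<'E'
from rig import ctrl
from h import *
s=grab(ctrl,'scene','s7')
cv2.imwrite('pics/s7c.png',cv2.resize(s['color'][110:200,240:340,::-1],(600,540),interpolation=3))
E
```

View pics/s7c.png

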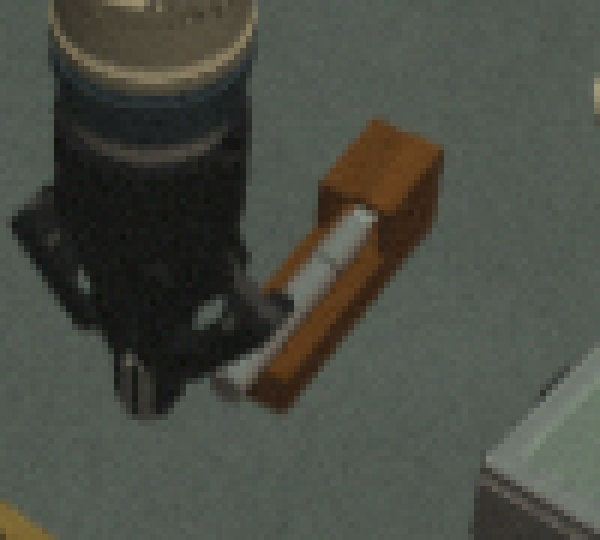

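The rod lies in the groove, released: nozzle under the hood at (365,212), tail at (230,385). The force rose at roughly the stop spring's 2 N/mm. Handing in.

```bash
python3 -c "
from rig import ctrl
print(ctrl.hand_in())"
```

```text
the job is handed in; nothing more can be done
None
```

The atomiser is in the groove, released, with its nozzle under the hood; I held it on the stop at about 6 N and handed in. That it still touches the stop is inferred from the feel and the slow withdrawal, and no verdict came back.

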